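Clear the dosing pail and hold the spice grinder at pulse

TASK

Clear the empty dosing pail away by hanging it by its wire handle on the hook of the stand and letting it hang there. Then pulse the spice grinder: lower its bayonet lid through the two slots until it sits flush, twist it clockwise half way to the lock (to the green marks, well short of the click at the red ones), and hold it there against its spring. Finish while still gripping the lid at half-turn, with the can, cup and jar left where they stand.

Things in the scene. Friction and masses are not known exactly. Their poses are not given: they have to be found in the camera images.
- pail_bail (a point): Middle of the level top bar of the pail's rigid upright copper handle, 120 mm above the pail's underside. The bar is round, 8 mm thick, and runs 45 mm each way along this frame's y; z is up. Below it the handle is open for 60 mm, so the bar can be pinched from above to one side of its middle, leaving the middle free for the hook.
- pail: Loose empty steel dosing pail, 72 mm wide, 55 mm tall (handle to 124 mm), about 0.14 kg; origin at the centre of its underside, axes as pail_bail.
- hook_seat (a point): Fixed hook: where the centre of the handle's bar lies once hung, 223 mm above the table, the bar along this frame's y (either way round). The 8 mm wire hook lies in the x-z plane and opens towards -x: its upturned tip is 26 mm towards -x and its top 26 mm higher than this point, so bring the bar in from -x with its centre over 35 mm above this point, then lower it.
- stand: The hook's stand, fixed; origin under its post (87 mm from hook_seat along +x), same axes. Post 14 mm thick, 245 mm tall; wooden foot 120 by 110 by 12 mm.
- lid_grip (a point): Centre of the upright grip bar on the grinder's loose bayonet lid: bar 64 mm long (x), 14 mm thick (y), 40 mm tall, 20 mm above and below this point. Below it a black disc, 88 mm wide, 6 mm thick, underside 26 mm below this point, then a plug 60 mm wide, 16 mm long. The lid stands upright on the plug, so this point starts 42 mm above the table.
- lid: The same lid, about 0.14 kg; origin at the centre of the plug's underside, axes as lid_grip. Two orange lugs stick out of the plug's foot at +x and -x, below the bar's ends (76 mm over both, 12 mm wide, 6 mm tall); yellow pointers on the disc show them. It fits either way round.
- mouth (a point): Centre of the grinder's round mouth at its top face, 120 mm above the table. Mouth 63 mm wide with two slots, 18 mm wide, at +x and -x of this frame for the lid's lugs; below the 7 mm thick flange the lugs turn clockwise (seen from above). Fully in, the disc lies flat on the top face and lid_grip is 26 mm above this point.
- grinder: White fixed spice grinder, 112 mm wide at its foot, 104 mm above; origin at the centre of its underside, axes as mouth. Marks on its rim, on both sides: black = slots, green = half-turn (pointers 0.60 rad clockwise of the slots), red = lock (1.19 rad clockwise).
- ring (a joint): Angle (rad) of the orange sprung drive ring inside the grinder that the lid's lugs carry round: 0 at rest (pockets under the slots), growing clockwise seen from above. It trails the lid by up to 0.17 rad of play. Half-turn is 0.55, the lock click 1.1, the stop 1.2. Its spring pushes back with 0.05 N m at 0, 0.13 N m at half-turn, 0.2 N m at the click.
- can: Bystander: yellow drink can, 62 mm wide, 110 mm tall; origin at the centre of its underside.
- cup: Bystander: steel cup, 70 mm wide, 75 mm tall; origin at the centre of its underside.
- jar: Bystander: sauce jar with red cap, 76 mm wide, 85 mm tall; origin at the centre of its underside.

How it is judged:
By the outcome, as a careful person would: the job done as asked, in the order asked, and still so for the second after the job is handed in, while the arm keeps its last pose, push and grip.
It also fails if it takes over 67 s, if anything falls off the work surface, if the arm or the gripper's body presses on something with over 40 N, if the wrist force passes 120 N, or if a joint passes its speed limit or range.

ROBOT

A 7-joint arm with a two-finger parallel gripper is mounted at the origin on the work surface. World frame = base frame: x ahead of the robot, y to its left, z up, the work surface at z = 0. Lengths are in mm, angles in degrees, forces in N, time in s.
With the tool pointing down it reaches from about 350 to 775 mm from the base axis. Payload 3.1 kg.
Tool frame: the origin (TCP) lies midway between the tips of the shut fingers; the grasp point (between the pads) lies 19 mm behind it; z points along the fingers, y is the line along which they close (so a half turn about z gives the same grasp; the last joint's range is limited). The gripper opens to 85 mm and grips with 20 to 120 N. Pads are 22 mm wide; open, the fingers measure 114 mm over their backs; the gripper's body (76 mm by 85 mm) begins 54 mm behind the grasp point. The pads swing forward as they close: fully open they stand 13 mm farther back than shut.
Start: joints at [63.902, 17.813, 0.802, 86.603, -0.252, 75.585, -1.558], TCP at [221.184, -503.582, 231.304] pointing down, gripper open.
Joint ranges: [-154.91, 154.91], [-16.99, 109.72], [-72.82, 74.43], [7.12, 147.25], [-82.49, 262.49], [11.32, 116.49], [-174.64, 174.64]. Speed limits (degrees/s): [159.86, 159.86, 180, 180, 180, 180, 180].

INTERFACE

Orientations are given as [roll, pitch, yaw] about the fixed x, y, z axes, in that order (R = Rz(yaw) Ry(pitch) Rx(roll)).
In Python, from station import sensors, vision, job gives the robot as it stands.
- The arm moves only by the tool send_rows, never from a script. Its argument "targets" is a list of rows, each a list of 6 numbers: the shift along the world's x, y, z in mm, then the turn, a rotation vector about the world's x, y, z in rad. In form: [[dx, dy, dz, wx, wy, wz], ...]. A call has exactly 8 rows; each row is the pose to reach, as a shift and turn from the pose commanded when the call began; what a row does not reach only later rows make up. A row lasts 1/10 s, in which the tool goes at most 50 mm and 8.59 degrees, less where a joint would pass 70% of its speed; a pose out of reach is approached as far as the arm can. A call with a gripper value outside its range is refused whole. "claw" is the closure, from 0 (fully open) to 1 (shut), set as the call begins (left out, the last holds). The fingers move at their own pace and stop on an object; the grip force is fixed at half the most. Time passes only in rows, so rows that repeat a pose let the fingers close, or fill a call up. It gives the time, the measured TCP pose, the force, the opening and the grip force at its end, in the units of the state.
- sensors.observe(): the state, without advancing time (a new reading comes with each control period).
- vision.snapshot(name): name is "scene" or "top"; returns (picture, depth): 480x640x3 uint8, red, green, blue; 480x640 float32, mm along the optical axis (not along the pixel's ray), 0 where there is no reading.
- vision.calibration(name): a dict with "vfov" (degrees; the focal length in pixels is half the picture's height over the tangent of half this angle, whatever the lens; pixels are square), "cx", "cy" (the principal point, pixels), "T" (4x4, takes a point from camera to world coordinates). Camera axes: x right, y up, looking along -z (the intrinsics and any distortion apply to the point x, -y, -z); pixel columns grow to the right and rows downward; lengths in mm; the calibration is good to about 2 mm. A picture is of the moment at which its call begins. calibration takes no time and is no camera call.
- job.finish_job(): hands the job in; it is judged then, once.
Trained networks look in the newest picture that a camera, given by its name, has taken for a name from the list of things; names that differ only in an ending like _2 or _b are one class to them, and where a whole thing is asked for, a point or a joint stands for the part that bears it (a point fixed in the world has none). Each returns a list of dicts, best first, with "p" (0 to 1); they miss things now and then, are a little off and sometimes report something else, mostly with a low value. They report only what shows in the picture. A call takes as long as a camera call.
- vision.search_frame(camera, thing): "centre" ([column, row] in pixels, amid what is visible of it).
- vision.masks_of(camera, thing): "mask" (480x640 bool, what is visible of it) and "centre" ([column, row] in pixels, amid what is visible of it).
- vision.landmark_of(camera, thing): "centre" ([column, row] in pixels: a listed point, or the origin of a listed thing).
The state is a dict: "time": time; "qpos": joint angles; "joint_vel": joint speeds; "tau": joint torques, N m; "tool_pos": TCP position; "orientation": TCP orientation; "ft_force": force on the tool from outside, world axes, zero at the start; "torque": the same for the moment, N m; "width": finger opening in mm; "finger_force": force on a finger pad.
Only numpy, scipy, OpenCV 4.12 (cv2) and the standard library are available. Lean on these libraries where they do the work, as an engineer would, in place of code of your own. Each camera call takes 0.05 s, during which the arm holds its last target. There are 200 camera calls.

## Working session

There is one attempt and no reset: what is moved stays moved. The work goes in short steps, Python scripts to look and compute and a tool call to move; the robot and the scene stay as the last step left them, time stands still between calls to the robot, and variables do not carry over. Pictures are saved under pics/ and viewed, at most 10 in all, crops included, and the job is handed in when it is done.

Besides the shell and the picture viewer there is one more tool, called as a command line: name --pt "numbers of a row" for each row, then --argument value for the rest. send_rows: Moves the arm, as the interface text tells. Its arguments: {"type":"object","properties":{"targets":{"type":"array"},"claw":{"type":"number"}},"required":["targets"]}

```bash
ls; mkdir -p pics
cat > h.py <<'E'
import numpy as np, cv2
from station import sensors, vision, job
def snap(n,f=None):
    p,d=vision.snapshot(n)
    if f: cv2.imwrite('pics/'+f,p[:,:,::-1])
    return p,d
def ray(n,px):
    c=vision.calibration(n); f=240/np.tan(np.radians(c['vfov'])/2); T=np.array(c['T'])
    d=np.array([(px[0]-c['cx'])/f,-(px[1]-c['cy'])/f,-1.]); return T[:3,3],T[:3,:3]@d
def atz(n,px,z):
    o,d=ray(n,px); return o+d*(z-o[2])/d[2]
def cloud(n,D):
    c=vision.calibration(n); f=240/np.tan(np.radians(c['vfov'])/2); T=np.array(c['T'])
    v,u=np.mgrid[:480,:640]; P=np.stack([(u-c['cx'])/f*D,-(v-c['cy'])/f*D,-D],-1)
    return P@T[:3,:3].T+T[:3,3]
E
python3 - <<'E'
from h import *
for n in ('scene','top'):
    p,d=snap(n,n+'0.png'); np.save(n+'_d.npy',d); c=vision.calibration(n); print(n,{k:(v if k!='T' else np.round(v,2).tolist()) for k,v in c.items()})
    C=cloud(n,d)
    for t,z in (('pail_bail',120),('pail',0),('hook_seat',223),('stand',0),('lid_grip',42),('lid',0),('mouth',120),('grinder',0),('can',0),('cup',0),('jar',0)):
        for r in vision.landmark_of(n,t)[:2]:
            print(n,t,round(r['p'],2),np.round(r['centre'],1),np.round(atz(n,r['centre'],z)[:2],1))
print(sensors.observe())
E
```

```text
pics
scene {'vfov': 48.416481228365626, 'cx': 322.38038345751903, 'cy': 237.25646927079325, 'T': [[0.02, -0.71, 0.7, 1289.08], [1.0, -0.0, -0.03, -30.29], [0.02, 0.7, 0.71, 934.34], [0.0, 0.0, 0.0, 1.0]]}
scene pail_bail 0.89 [370.3 229.3] [459.4 106.7]
scene pail 0.16 [279.  248.7] [404.3 -98.9]
scene hook_seat 0.98 [209.2 207. ] [ 502.4 -224.3]
scene stand 0.88 [214.1 313.9] [ 597.1 -230.4]
scene lid_grip 0.7 [280.1 247.8] [441.2 -93.4]
scene lid 0.69 [286.5 262.7] [449.5 -79.5]
scene lid 0.56 [157.3 252.5] [ 417.1 -386.7]
scene mouth 0.6 [441.9 277.3] [596.7 239.8]
scene mouth 0.22 [215.9 312.8] [ 683.4 -201.6]
scene grinder 0.84 [430.  314.7] [600.6 234.9]
scene can 0.59 [461.1 241.7] [380.  347.4]
scene cup 0.94 [157.7 253.2] [ 419.4 -385.3]
scene jar 0.67 [330.4 332.3] [645.3  17.9]
top {'vfov': 48.61108655195265, 'cx': 310.49412008867415, 'cy': 243.9248388638097, 'T': [[0.01, 0.99, -0.11, 373.61], [-1.0, 0.01, -0.01, 5.57], [-0.01, 0.11, 0.99, 1478.84], [0.0, 0.0, 0.0, 1.0]]}
top pail_bail 0.61 [276.8 264.1] [468.  100.7]
top pail 0.85 [278.  268.6] [463.8 105.6]
top stand 0.8
[... 405 characters left out ...]
   11.7]
{'time': 1.2, 'qpos': array([63.90235031, 17.81400524,  0.80091146, 86.6043224 , -0.25124827,
       75.5834277 , -1.55657256]), 'joint_vel': array([ 0.0659075 , -0.13475691,  0.13230224,  0.02517517, -0.01066419,
       -0.04708367, -0.0348583 ]), 'tau': array([ 1.83208540e-04, -3.79816210e+01,  1.45741361e-01, -2.30863112e+01,
        1.20396225e-02,  1.87000631e-03,  2.28517160e-05]), 'tool_pos': array([ 221.18290457, -503.57466521,  231.28424026]), 'orientation': array([1.79999945e+02, 1.67643006e-03, 2.37160074e+01]), 'ft_force': array([0.25268201, 0.39345848, 0.26933724]), 'torque': array([ 0.00016981, -0.00564935, -0.02664137]), 'finger_force': 0.0, 'width': 85.4140858056745}
```

Run:
```python
import cv2
a=cv2.imread('pics/top0.png')[170:340,160:480]
cv2.imwrite('pics/topc.png',cv2.resize(a,(800,425),interpolation=cv2.INTER_CUBIC))
b=cv2.imread('pics/scene0.png')[150:370,120:500]
cv2.imwrite('pics/scenec.png',cv2.resize(b,(800,463),interpolation=cv2.INTER_CUBIC))
```

```text
(no output)
```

View pics/topc.png

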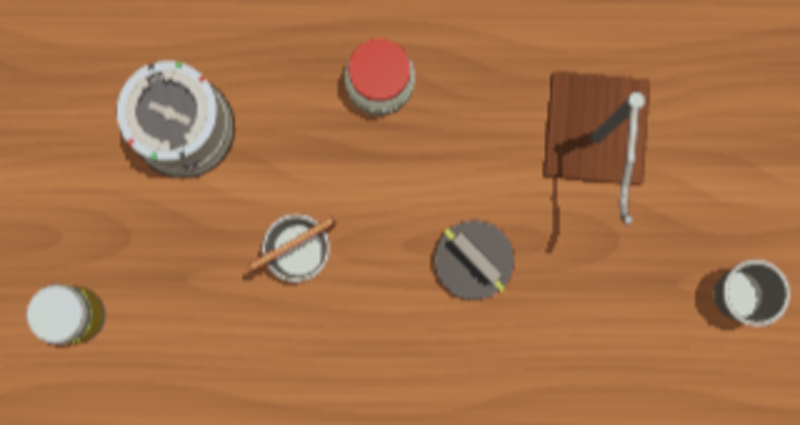

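View pics/scenec.png

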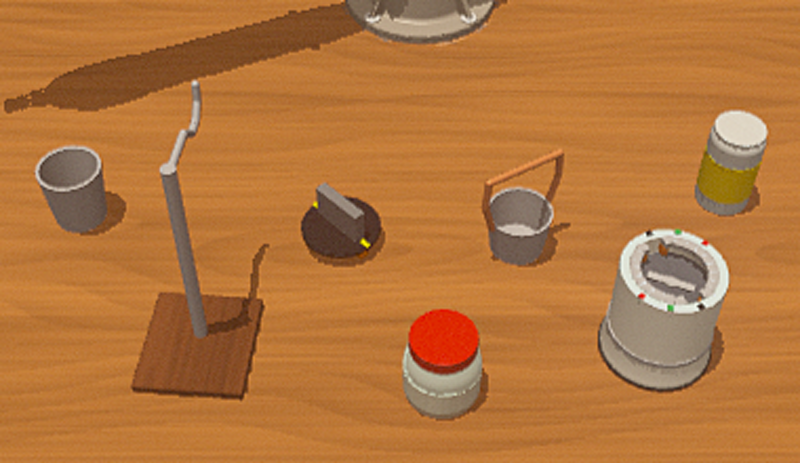

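```bash
cat > m.py <<'E'
from h import *
def line(P):  # centre, dir, angle, extents
    c=P[:,:2].mean(0); u,s,v=np.linalg.svd(P[:,:2]-c,full_matrices=False); t=(P[:,:2]-c)@v[0]; w=(P[:,:2]-c)@v[1]
    mid=c+v[0]*(t.min()+t.max())/2+v[1]*(w.min()+w.max())/2
    return np.round(mid,1),'mean',np.round(c,1),'ang',round(np.degrees(np.arctan2(v[0,1],v[0,0]))%180,1),'len',np.ptp(t).round(1),np.ptp(w).round(1),'z',P[:,2].mean().round(1),len(P)
E
python3 - <<'E'
from m import *
for n in ('top','scene'):
    d=np.load(n+'_d.npy'); im=cv2.imread(f'pics/{n}0.png')[:,:,::-1].astype(int); C=cloud(n,d); ok=d>0
    def near(x,y,r,z0,z1): return ok&(np.hypot(C[...,0]-x,C[...,1]-y)<r)&(C[...,2]>z0)&(C[...,2]<z1)
    print(n); 
    for nm,a in (('bail',(465,103,65,108,135)),('lidbar',(446,-88,50,48,75)),('disc',(446,-88,60,12,30)),('rim',(592,237,62,112,130)),('foot',(595,-233,100,7,20)),('hook',(545,-228,65,190,262)),('posttop',(592,-233,30,225,262))):
        P=C[near(*a)]
        if len(P)>5: print(nm,line(P))
    R=near(592,237,62,112,130); P=C[R]; I=im[R]
    # circle fit of outer edge
    A=np.c_[P[:,:2],np.ones(len(P))]
    for nm,m in (('green',(I[:,1]>I[:,0]+40)&(I[:,1]>I[:,2]+20)),('red',(I[:,0]>I[:,1]+60)&(I[:,0]>I[:,2]+60)),('black',I.sum(1)<150)):
        print(nm,np.round(P[m],0).tolist()[:20])
    hull=cv2.convexHull(P[:,:2].astype(np.float32)); print('rim circ',cv2.minEnclosingCircle(hull))
    P=C[near(446,-88,70,14,30)]; print('disc circ',cv2.minEnclosingCircle(P[:,:2].astype(np.float32)))
    yl=ok&(im[...,0]>150)&(im[...,1]>150)&(im[...,2]<80)&(np.hypot(C[...,0]-446,C[...,1]+88)<60); print('yellow',np.round(C[yl]).tolist()[:20])
    P=C[near(540,-228,75,190,262)]; o=np.argsort(P[:,0]); print('hook pts',np.round(P[o][::max(1,len(o)//14)]).tolist())
E
```

```text
top
bail (array([461.9, 101.9]), 'mean', array([461.2, 102.1]), 'ang', np.float64(120.3), 'len', np.float64(96.0), np.float64(8.5), 'z', np.float64(122.7), 120)
lidbar (array([451.1, -90.9]), 'mean', array([450.4, -91.6]), 'ang', np.float64(44.1), 'len', np.float64(62.2), np.float64(13.2), 'z', np.float64(61.3), 129)
disc (array([451.2, -91.6]), 'mean', array([450.6, -91.4]), 'ang', np.float64(133.7), 'len', np.float64(86.5), np.float64(87.0), 'z', np.float64(21.8), 655)
rim (array([599.2, 233.1]), 'mean', array([598.5, 233.2]), 'ang', np.float64(103.3), 'len', np.float64(102.6), np.float64(103.8), 'z', np.float64(119.7), 729)
foot (array([ 595.2, -238. ]), 'mean', array([ 599.5, -224.6]), 'ang', np.float64(173.6), 'len', np.float64(175.7), np.float64(182.1), 'z', np.float64(11.9), 1346)
hook (array([ 538.5, -224.9]), 'mean', array([ 547.3, -224.5]), 'ang', np.float64(175.7), 'len', np.float64(116.1), np.float64(14.4), 'z', np.float64(231.4), 197)
posttop (array([ 579.8, -228.1]), 'mean', array([ 582.1, -227.7]), 'ang', np.float64(175.8), 'len', np.float64(33.3), np.float64(14.4), 'z
[... 2941 characters left out ...]
8.0, -123.0, 3.0], [418.0, -119.0, 23.0], [423.0, -121.0, 26.0], [423.0, -118.0, 25.0], [423.0, -118.0, 22.0], [474.0, -66.0, 23.0], [476.0, -63.0, 25.0], [478.0, -68.0, 24.0], [479.0, -66.0, 25.0], [478.0, -63.0, 24.0], [479.0, -61.0, 25.0], [482.0, -63.0, 25.0], [478.0, -61.0, 21.0], [481.0, -59.0, 23.0], [483.0, -61.0, 22.0]]
hook pts [[477.0, -219.0, 250.0], [482.0, -215.0, 229.0], [488.0, -218.0, 226.0], [500.0, -220.0, 218.0], [530.0, -218.0, 230.0], [549.0, -222.0, 240.0], [566.0, -225.0, 243.0], [585.0, -224.0, 243.0], [592.0, -235.0, 226.0], [594.0, -226.0, 244.0], [595.0, -223.0, 216.0], [596.0, -228.0, 204.0], [597.0, -224.0, 208.0], [597.0, -227.0, 224.0], [599.0, -227.0, 236.0]]
```

send_rows --pt "14 39 0 0 0 0.105" --pt "28 78 0 0 0 0.21" --pt "43 118 0 0 0 0.317" --pt "57 157 0 0 0 0.422" --pt "71 196 0 0 0 0.528" --pt "86 235 0 0 0 0.634" --pt "100 275 0 0 0 0.74" --pt "114 314 0 0 0 0.845" --claw 0.4

```text
time: 2.0
tool_pos: [335.6, -187.9, 231.6]
orientation: [179.9, 0.0, 72.4]
ft_force: [1.1, 0.0, -0.2]
width: 51.0
finger_force: 0.0
```

send_rows --pt "14 39 0 0 0 0.105" --pt "28 78 0 0 0 0.21" --pt "43 118 0 0 0 0.317" --pt "57 157 0 0 0 0.422" --pt "71 196 -10 0 0 0.528" --pt "86 235 -20 0 0 0.634" --pt "100 275 -35 0 0 0.74" --pt "114.6 314 -50 0 0 0.845"

```text
time: 2.8
tool_pos: [450.5, 125.9, 181.3]
orientation: [179.9, 0.1, 120.8]
ft_force: [0.9, -1.2, 0.2]
width: 51.2
finger_force: 0.0
```

send_rows --pt "0 -1 -20 0 0 0" --pt "0 -1 -40 0 0 0" --pt "0 -1 -60 0 0 0" --pt "0 -1 -72 0 0 0" --pt "0 -1 -79 0 0 0" --pt "0 -1 -79 0 0 0" --pt "0 -1 -79 0 0 0" --pt "0 -1 -79 0 0 0"

```text
time: 3.6
tool_pos: [450.6, 123.7, 103.3]
orientation: [179.9, 0.0, 120.5]
ft_force: [-0.2, -0.3, 0.4]
width: 51.5
finger_force: 0.0
```

send_rows --pt "0 0 0 0 0 0" --pt "0 0 0 0 0 0" --pt "0 0 0 0 0 0" --pt "0 0 0 0 0 0" --pt "0 0 0 0 0 0" --pt "0 0 0 0 0 0" --pt "0 0 0 0 0 0" --pt "0 0 0 0 0 0" --claw 1.0

```text
time: 4.4
tool_pos: [449.8, 123.5, 102.6]
orientation: [180.0, 0.0, 120.5]
ft_force: [-1.3, -0.3, 6.8]
width: 5.3
finger_force: 58.8
```

send_rows --pt "0 0 6 0 0 0" --pt "0 0 18 0 0 0" --pt "0 0 36 0 0 0" --pt "0 0 60 0 0 0" --pt "0 0 88 0 0 0" --pt "0 0 115 0 0 0" --pt "0 0 136 0 0 0" --pt "0 0 146 0 0 0"

```text
time: 5.2
tool_pos: [450.9, 124.0, 250.9]
orientation: [179.8, 0.1, 120.5]
ft_force: [0.3, -0.2, -1.3]
width: 5.9
finger_force: 58.7
```

send_rows --pt "0 -8 0 0 0 -0.02" --pt "0 -24 0 0 0 -0.05" --pt "-1 -44 0 0 0 -0.1" --pt "-1 -68 0 0 0 -0.15" --pt "-2 -92 0 0 0 -0.2" --pt "-2 -116 0 0 0 -0.25" --pt "-2 -138 0 0 0 -0.28" --pt "-2 -158 0 0 0 -0.3"

```text
time: 6.0
tool_pos: [446.2, -37.7, 246.7]
orientation: [-179.8, -0.0, 103.1]
ft_force: [0.5, 0.8, -0.8]
width: 5.8
finger_force: 58.7
```

send_rows --pt "0 -24 0 0 0 -0.05" --pt "0 -48 0 0 0 -0.1" --pt "-1 -72 0 0 0 -0.15" --pt "-1 -96 0 0 0 -0.2" --pt "-2 -118 0 0 0 -0.25" --pt "-2 -138 0 0 0 -0.28" --pt "-2 -152 0 0 0 -0.3" --pt "-3 -158 0 0 0 -0.307"

```text
time: 6.8
tool_pos: [444.7, -194.5, 248.1]
orientation: [-180.0, 0.0, 85.6]
ft_force: [-0.2, 0.2, -0.4]
width: 5.7
finger_force: 58.7
```

Run:
```python
from m import *
s=sensors.observe();print(s['time'],s['tool_pos'],s['orientation'],s['width'],s['ft_force'])
for n in ('scene','top'):
    p,d=snap(n,n+'1.png'); C=cloud(n,d); ok=d>0
    for t in ('pail_bail','hook_seat','pail'):
        for r in vision.landmark_of(n,t)[:1]: print(n,t,round(r['p'],2),np.round(r['centre'],1),np.round(atz(n,r['centre'],{'pail_bail':267,'hook_seat':223,'pail':147}[t])[:2],1))
    im=p.astype(int); cop=ok&(im[...,0]>im[...,2]+50)&(C[...,2]>195)&(C[...,2]<290)&(np.hypot(C[...,0]-443,C[...,1]+217)<70)
    P=C[cop]; 
    if len(P)>5: print(line(P)); P=P[P[:,2]>255]; print(line(P))
b=cv2.imread('pics/scene1.png')[60:360,60:460]
cv2.imwrite('pics/scene1c.png',cv2.resize(b,(800,600),interpolation=cv2.INTER_CUBIC))
```

```text
6.8 [ 444.67809537 -194.52991183  248.09413436] [-1.79989685e+02  4.80895860e-03  8.55911887e+01] 5.723610913231715 [-0.15176662  0.24931808 -0.36796863]
scene pail_bail 0.66 [217.7 168.7] [ 436.9 -210.2]
scene hook_seat 0.86 [209.6 208. ] [ 505.3 -223.1]
scene pail 0.64 [219.8 213.7] [ 439.8 -219.5]
(array([ 434.7, -215. ]), 'mean', array([ 445. , -217.1]), 'ang', np.float64(85.3), 'len', np.float64(101.4), np.float64(47.2), 'z', np.float64(246.3), 379)
(array([ 444.6, -216.1]), 'mean', array([ 444.8, -220.1]), 'ang', np.float64(85.8), 'len', np.float64(99.0), np.float64(18.1), 'z', np.float64(267.5), 181)
top hook_seat 0.92 [410.6 247.9] [ 501.3 -223.6]
top pail 0.51 [401.9 275.3] [ 440.  -214.7]
(array([ 444.9, -169.7]), 'mean', array([ 446.2, -167.1]), 'ang', np.float64(67.9), 'len', np.float64(10.6), np.float64(5.6), 'z', np.float64(250.6), 11)
(array([ 446., -167.]), 'mean', array([ 446.4, -166.8]), 'ang', np.float64(20.1), 'len', np.float64(5.1), np.float64(3.3), 'z', np.float64(264.3), 6)
```

View pics/scene1c.png

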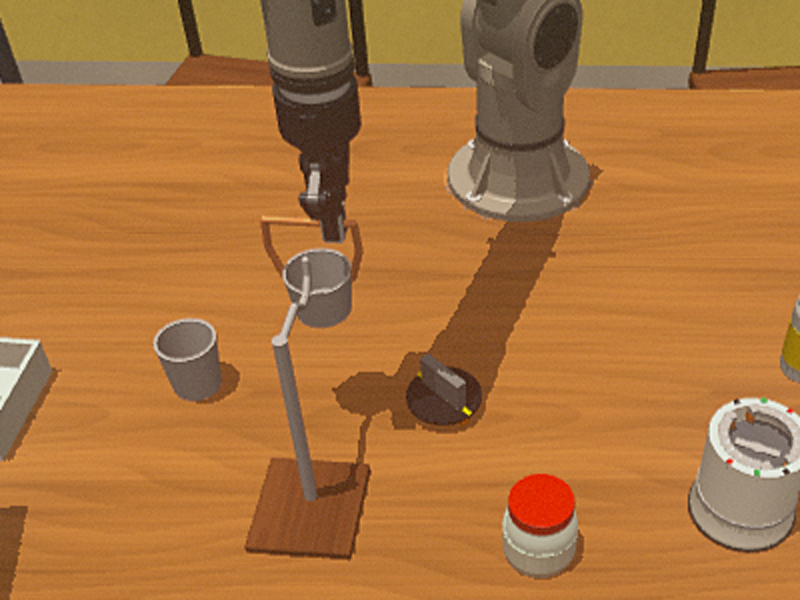

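send_rows --pt "5 0 0 0 0 0" --pt "12 -1 0 0 0 0" --pt "22 -2 0 0 0 0" --pt "33 -2.5 0 0 0 0" --pt "43 -3 0 0 0 0" --pt "51 -4 0 0 0 0" --pt "56 -4 0 0 0 0" --pt "58 -4.4 0 0 0 0"

```text
time: 8.0
tool_pos: [503.4, -196.8, 248.1]
orientation: [-180.0, -0.0, 85.8]
ft_force: [0.3, 0.0, -0.5]
width: 5.4
finger_force: 58.7
```

send_rows --pt "0 0 0 0 0 0" --pt "0 0 -7 0 0 0" --pt "0 0 -14 0 0 0" --pt "0 0 -21 0 0 0" --pt "0 0 -28 0 0 0" --pt "0 0 -33 0 0 0" --pt "0 0 -36 0 0 0" --pt "0 0 -38 0 0 0"

```text
time: 8.8
tool_pos: [502.7, -197.0, 210.0]
orientation: [-180.0, -0.0, 85.8]
ft_force: [0.2, 0.5, -0.8]
width: 5.7
finger_force: 58.7
```

Run:
```python
from m import *
s=sensors.observe();print(s['time'],s['tool_pos'],s['width'],s['ft_force'])
for n in ('scene',):
    p,d=snap(n,n+'2.png'); C=cloud(n,d); ok=d>0
    im=p.astype(int); cop=ok&(im[...,0]>im[...,2]+50)&(C[...,2]>217)&(C[...,2]<250)&(np.hypot(C[...,0]-503,C[...,1]+221)<70)
    print(line(C[cop]))
b=cv2.imread('pics/scene2.png')[120:300,100:340]
cv2.imwrite('pics/scene2c.png',cv2.resize(b,(800,600),interpolation=cv2.INTER_CUBIC))
```

```text
8.8 [ 502.70297661 -196.97711063  209.95609173] 5.689613540857731 [ 0.15678374  0.46525656 -0.78151739]
(array([ 520.8, -220.1]), 'mean', array([ 504.2, -222.6]), 'ang', np.float64(85.1), 'len', np.float64(98.0), np.float64(59.8), 'z', np.float64(228.8), 177)
```

View pics/scene2c.png

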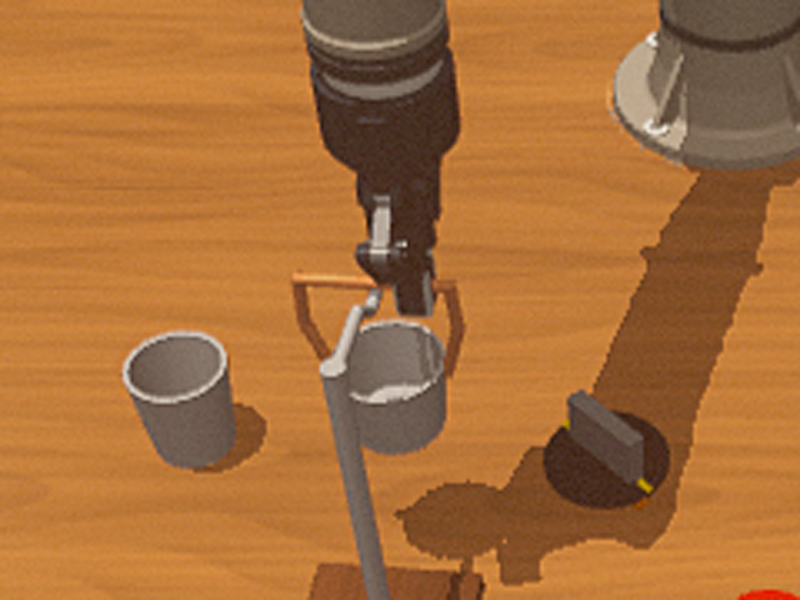

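send_rows --pt "0 0 -1 0 0 0" --pt "0 0 -2 0 0 0" --pt "0 0 -3 0 0 0" --pt "0 0 -3.5 0 0 0" --pt "0 0 -4 0 0 0" --pt "0 0 -4.5 0 0 0" --pt "0 0 -5 0 0 0" --pt "0 0 -5 0 0 0"

```text
time: 9.65
tool_pos: [502.8, -197.0, 205.3]
orientation: [180.0, 0.0, 85.8]
ft_force: [0.3, 0.3, -2.5]
width: 5.8
finger_force: 58.7
```

send_rows --pt "0 0 -0.5 0 0 0" --pt "0 0 -1 0 0 0" --pt "0 0 -1.5 0 0 0" --pt "0 0 -2 0 0 0" --pt "0 0 -2.5 0 0 0" --pt "0 0 -3 0 0 0" --pt "0 0 -3 0 0 0" --pt "0 0 -3 0 0 0"

```text
time: 10.45
tool_pos: [503.1, -196.9, 204.0]
orientation: [179.9, 0.0, 85.8]
ft_force: [-2.5, 1.6, 7.7]
width: 5.9
finger_force: 59.6
```

send_rows --pt "0 0 1.5 0 0 0" --pt "0 0 1.5 0 0 0" --pt "0 0 1.5 0 0 0" --pt "0 0 1.5 0 0 0" --pt "0 0 1.5 0 0 0" --pt "0 0 1.5 0 0 0" --pt "0 0 1.5 0 0 0" --pt "0 0 1.5 0 0 0" --claw 0.4

```text
time: 11.25
tool_pos: [502.8, -197.0, 203.8]
orientation: [-180.0, 0.0, 85.8]
ft_force: [0.4, -0.7, 0.1]
width: 51.1
finger_force: 0.0
```

send_rows --pt "0 0 5 0 0 0" --pt "0 0 15 0 0 0" --pt "0 0 28 0 0 0" --pt "0 0 42 0 0 0" --pt "0 0 56 0 0 0" --pt "0 0 70 0 0 0" --pt "0 0 82 0 0 0" --pt "0 0 90 0 0 0"

```text
time: 12.05
tool_pos: [503.4, -197.1, 295.9]
orientation: [179.8, 0.0, 85.8]
ft_force: [0.2, -0.1, -0.6]
width: 51.4
finger_force: 0.0
```

Run:
```python
from m import *
s=sensors.observe();print(s['time'],s['tool_pos'],s['orientation'],s['width'],s['ft_force'])
for n in ('scene','top'):
    p,d=snap(n,n+'3.png'); C=cloud(n,d); ok=d>0
    im=p.astype(int); cop=ok&(im[...,0]>im[...,2]+50)&(C[...,2]>217)&(C[...,2]<250)&(np.hypot(C[...,0]-503,C[...,1]+221)<70)
    if cop.sum()>5:print(line(C[cop]))
    for r in vision.landmark_of(n,'lid_grip')[:1]: print(r['p'],atz(n,r['centre'],42))
    for nm,a in (('lidbar',(452,-91,50,48,75)),('disc',(452,-91,60,14,30))):
        m=ok&(np.hypot(C[...,0]-a[0],C[...,1]-a[1])<a[2])&(C[...,2]>a[3])&(C[...,2]<a[4])
        print(n,nm,line(C[m]))
b=cv2.imread('pics/scene3.png')[120:300,100:340]
cv2.imwrite('pics/scene3c.png',cv2.resize(b,(800,600),interpolation=cv2.INTER_CUBIC))
```

```text
12.05 [ 503.40247308 -197.08099333  295.87329514] [1.79849841e+02 4.79997009e-02 8.57662756e+01] 51.37435416239427 [ 0.22477304 -0.11313236 -0.57083436]
(array([ 514.1, -220.5]), 'mean', array([ 503.9, -218.9]), 'ang', np.float64(85.4), 'len', np.float64(97.9), np.float64(70.7), 'z', np.float64(225.7), 227)
0.88 [441.56072442 -92.89261035  42.        ]
scene lidbar (array([452.5, -90.6]), 'mean', array([455.9, -90.1]), 'ang', np.float64(44.7), 'len', np.float64(67.6), np.float64(17.1), 'z', np.float64(59.5), 220)
scene disc (array([453.5, -90.1]), 'mean', array([462.4, -91.1]), 'ang', np.float64(96.4), 'len', np.float64(86.2), np.float64(87.7), 'z', np.float64(22.9), 612)
(array([ 503.4, -184.8]), 'mean', array([ 503.8, -182.5]), 'ang', np.float64(81.4), 'len', np.float64(26.5), np.float64(7.1), 'z', np.float64(225.0), 25)
0.83 [444.59597456 -89.35365334  42.        ]
top lidbar (array([451.2, -91. ]), 'mean', array([450.5, -91.4]), 'ang', np.float64(44.4), 'len', np.float64(62.0), np.float64(13.4), 'z', np.float64(60.9), 132)
top disc (array([451.2, -91.8]), 'mean', array([450.9, -91.3]), 'ang', np.float64(132.7), 'len', np.float64(86.2), np.float64(87.4), 'z', np.float64(21.9), 659)
```

View pics/scene3c.png

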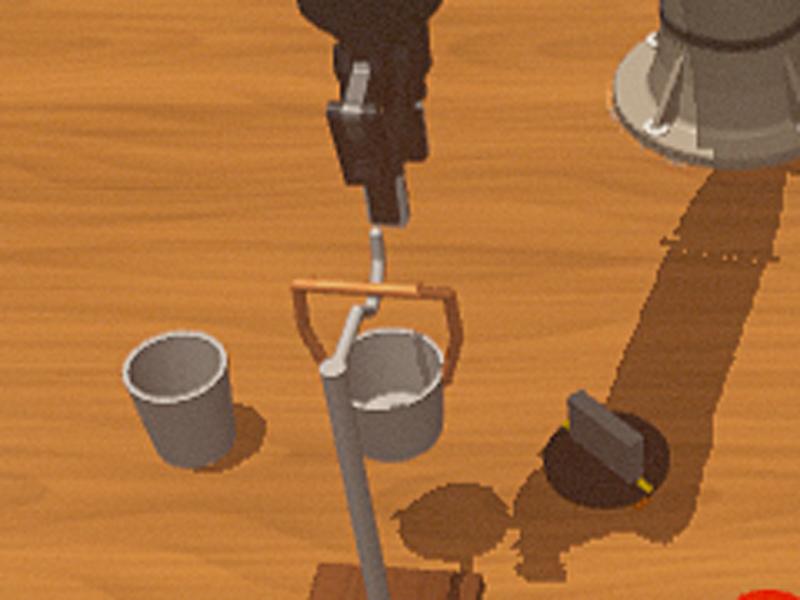

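send_rows --pt "-5 10 0 0 0 -0.09" --pt "-12 25 0 0 0 -0.18" --pt "-20 41 0 0 0 -0.27" --pt "-28 58 0 0 0 -0.36" --pt "-36 75 -15 0 0 -0.45" --pt "-43 90 -40 0 0 -0.54" --pt "-48 100 -70 0 0 -0.63" --pt "-51 106 -105 0 0 -0.719"

```text
time: 13.05
tool_pos: [451.5, -89.9, 187.9]
orientation: [180.0, -0.0, 44.4]
ft_force: [-0.3, -0.3, 0.2]
width: 51.1
finger_force: 0.0
```

send_rows --pt "0 0 -30 0 0 0" --pt "0 0 -60 0 0 0" --pt "0 0 -90 0 0 0" --pt "0 0 -110 0 0 0" --pt "0 0 -120 0 0 0" --pt "0 0 -126 0 0 0" --pt "0 0 -130 0 0 0" --pt "0 0 -130 0 0 0"

```text
time: 13.85
tool_pos: [452.1, -91.0, 59.1]
orientation: [180.0, -0.0, 44.6]
ft_force: [1.2, 0.2, 0.1]
width: 51.5
finger_force: 0.0
```

send_rows --pt "0 0 -8 0 0 0" --pt "0 0 -16 0 0 0" --pt "0 0 -22 0 0 0" --pt "0 0 -26 0 0 0" --pt "0 0 -28 0 0 0" --pt "0 0 -28 0 0 0" --pt "0 0 -28 0 0 0" --pt "0 0 -28 0 0 0"

```text
time: 14.65
tool_pos: [452.1, -91.0, 31.1]
orientation: [180.0, -0.0, 44.6]
ft_force: [0.1, -0.1, 0.5]
width: 51.1
finger_force: 0.0
```

send_rows --pt "0 0 0 0 0 0" --pt "0 0 0 0 0 0" --pt "0 0 0 0 0 0" --pt "0 0 0 0 0 0" --pt "0 0 0 0 0 0" --pt "0 0 0 0 0 0" --pt "0 0 0 0 0 0" --pt "0 0 0 0 0 0" --claw 1.0

```text
time: 15.45
tool_pos: [452.1, -91.0, 31.1]
orientation: [180.0, -0.0, 44.6]
ft_force: [0.6, -0.8, 4.2]
width: 13.4
finger_force: 59.1
```

send_rows --pt "0 0 6 0 0 0" --pt "0 0 20 0 0 0" --pt "0 0 42 0 0 0" --pt "0 0 68 0 0 0" --pt "0 0 96 0 0 0" --pt "0 0 122 0 0 0" --pt "0 0 144 0 0 0" --pt "0 0 155 0 0 0"

```text
time: 16.25
tool_pos: [452.2, -91.0, 187.4]
orientation: [179.9, -0.1, 44.6]
ft_force: [-0.3, 0.3, -2.0]
width: 13.2
finger_force: 58.6
```

send_rows --pt "5 10 0 0 0 -0.01" --pt "13 28 0 0 0 -0.03" --pt "23 50 0 0 0 -0.06" --pt "33 73 0 0 0 -0.09" --pt "43 96 0 0 0 -0.12" --pt "54 119 0 0 0 -0.15" --pt "64 142 0 0 0 -0.18" --pt "74 163 0 0 0 -0.21"

```text
time: 17.05
tool_pos: [525.0, 73.0, 184.5]
orientation: [-179.9, 0.2, 32.5]
ft_force: [-0.3, -0.1, -2.3]
width: 12.9
finger_force: 58.6
```

send_rows --pt "11 24 0 0 0 -0.03" --pt "22 48 0 0 0 -0.06" --pt "32 72 0 0 0 -0.1" --pt "43 95 0 0 0 -0.13" --pt "54 118 0 0 0 -0.16" --pt "63 139 0 0 0 -0.19" --pt "70 154 0 0 0 -0.205" --pt "73.4 162 0 0 0 -0.214"

```text
time: 17.85
tool_pos: [598.3, 235.7, 184.0]
orientation: [-179.9, 0.2, 20.4]
ft_force: [-0.6, -0.1, -2.2]
width: 12.5
finger_force: 58.6
```

Run:
```python
from m import *
s=sensors.observe();print(s['time'],s['tool_pos'],s['orientation'],s['width'],s['ft_force'])
for n in ('scene','top'):
    p,d=snap(n,n+'4.png'); C=cloud(n,d); ok=d>0; im=p.astype(int)
    print(n,'yaw pail z?')
    near=ok&(np.hypot(C[...,0]-600,C[...,1]-234)<70)
    m=near&(C[...,2]>158)&(C[...,2]<185); print('disc',line(C[m])); P=C[near&(C[...,2]>166)&(C[...,2]<180)][:,:2].astype(np.float32); print(cv2.minEnclosingCircle(P))
    yl=near&(im[...,0]>150)&(im[...,1]>150)&(im[...,2]<90)&(C[...,2]>150); print('yellow',np.round(C[yl]).tolist()[:30])
    orr=near&(im[...,0]>180)&(im[...,1]<150)&(im[...,2]<80)&(C[...,2]>135); print('orange',np.round(C[orr]).tolist()[:30])
b=cv2.imread('pics/scene4.png')[170:350,350:590]
cv2.imwrite('pics/scene4c.png',cv2.resize(b,(800,600),interpolation=cv2.INTER_CUBIC))
```

```text
17.85 [598.28012699 235.72576362 184.00606005] [-1.79934364e+02  1.73041175e-01  2.03816090e+01] 12.534796074702045 [-0.61426794 -0.06777616 -2.21889211]
scene yaw pail z?
disc (array([601.2, 235.3]), 'mean', array([609.4, 231.2]), 'ang', np.float64(63.3), 'len', np.float64(87.2), np.float64(83.7), 'z', np.float64(176.1), 832)
((598.47900390625, 236.6856231689453), 45.21403884887695)
yellow [[556.0, 221.0, 177.0], [559.0, 220.0, 177.0], [624.0, 200.0, 245.0], [563.0, 221.0, 179.0], [626.0, 249.0, 176.0], [626.0, 251.0, 176.0], [631.0, 246.0, 179.0], [627.0, 250.0, 174.0], [628.0, 251.0, 175.0], [632.0, 251.0, 179.0], [630.0, 249.0, 175.0], [632.0, 250.0, 177.0], [632.0, 252.0, 177.0], [633.0, 253.0, 178.0], [635.0, 249.0, 178.0], [633.0, 252.0, 175.0], [638.0, 252.0, 181.0], [637.0, 251.0, 177.0], [637.0, 253.0, 177.0]]
orange [[636.0, 244.0, 164.0]]
top yaw pail z?
disc (array([599.4, 200.3]), 'mean', array([601.6, 200.4]), 'ang', np.float64(13.1), 'len', np.float64(32.7), np.float64(15.8), 'z', np.float64(175.2), 57)
((600.1951904296875, 196.85968017578125), 16.510910034179688)
yellow []
orange []
```

View pics/scene4c.png

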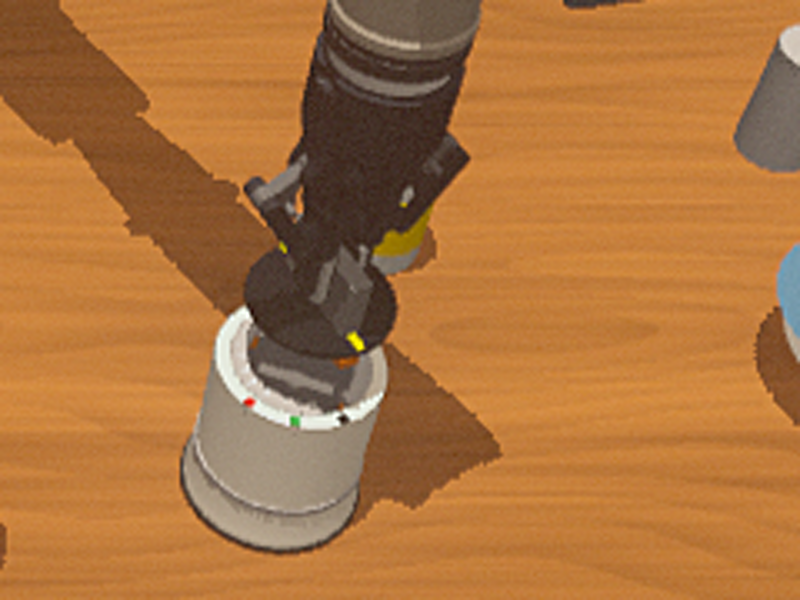

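send_rows --pt "0 0 -4 0 0 0" --pt "0 0 -10 0 0 0" --pt "0 0 -17 0 0 0" --pt "0 0 -23 0 0 0" --pt "0 0 -27 0 0 0" --pt "0 0 -28 0 0 0" --pt "0 0 -28 0 0 0" --pt "0 0 -28 0 0 0"

```text
time: 18.75
tool_pos: [599.4, 234.2, 158.1]
orientation: [-180.0, -0.0, 20.3]
ft_force: [0.8, -0.1, -2.3]
width: 12.9
finger_force: 58.6
```

send_rows --pt "-0.4 0 -2 0 0 0" --pt "-0.4 0 -4 0 0 0" --pt "-0.4 0 -6 0 0 0" --pt "-0.4 0 -7.5 0 0 0" --pt "-0.4 0 -9 0 0 0" --pt "-0.4 0 -10 0 0 0" --pt "-0.4 0 -10 0 0 0" --pt "-0.4 0 -10 0 0 0"

```text
time: 19.55
tool_pos: [598.8, 234.0, 147.8]
orientation: [-180.0, -0.0, 20.3]
ft_force: [-0.4, -0.2, -1.9]
width: 13.3
finger_force: 58.6
```

send_rows --pt "0 0 -2 0 0 0" --pt "0 0 -4 0 0 0" --pt "0 0 -6 0 0 0" --pt "0 0 -7.5 0 0 0" --pt "0 0 -9 0 0 0" --pt "0 0 -10 0 0 0" --pt "0 0 -10 0 0 0" --pt "0 0 -10 0 0 0"

```text
time: 20.35
tool_pos: [598.8, 234.1, 137.9]
orientation: [180.0, -0.0, 20.3]
ft_force: [0.7, -0.2, -0.8]
width: 12.9
finger_force: 58.6
```

send_rows --pt "0 0 -1 0 0 0" --pt "0 0 -2 0 0 0" --pt "0 0 -2.5 0 0 0" --pt "0 0 -3 0 0 0" --pt "0 0 -3.5 0 0 0" --pt "0 0 -4 0 0 0" --pt "0 0 -4 0 0 0" --pt "0 0 -4 0 0 0"

```text
time: 21.15
tool_pos: [598.8, 234.0, 135.1]
orientation: [180.0, -0.0, 20.3]
ft_force: [-3.1, -1.3, 4.5]
width: 13.4
finger_force: 59.7
```

send_rows --pt "0 0 0 0 0 -0.07" --pt "0 0 0 0 0 -0.14" --pt "0 0 0 0 0 -0.22" --pt "0 0 0 0 0 -0.3" --pt "0 0 0 0 0 -0.38" --pt "0 0 0 0 0 -0.46" --pt "0 0 0 0 0 -0.53" --pt "0 0 0 0 0 -0.58"

```text
time: 21.95
tool_pos: [599.2, 232.5, 135.2]
orientation: [179.9, -0.1, -13.1]
ft_force: [-1.6, -3.7, 4.9]
width: 13.2
finger_force: 59.7
```

```bash
cat > look.py <<'E'
from m import *
s=sensors.observe();print(s['time'],s['tool_pos'],s['orientation'],s['ft_force'],s['torque'],s['width'])
p,d=snap('scene','s%d.png'%(s['time']*100)); C=cloud('scene',d); im=p.astype(int)
C=np.array([[atz('scene',(u,v),120)for u in range(390,500)]for v in range(230,330)]); im=im[230:330,390:500]
near=(np.hypot(C[...,0]-600,C[...,1]-234)<64)
R,G,B=im[...,0],im[...,1],im[...,2]
# marks at z~120; pointers at z~126
for nm,m in (('green',(G>R+40)&(G>B+20)),('red',(R>G+70)&(R>B+70)),('yellow',(R>140)&(G>130)&(B<90))):
    q=cv2.connectedComponentsWithStats((m&near).astype(np.uint8))
    for a,c in list(zip(q[2],q[3]))[1:]:
        X=atz('scene',(c[0]+390,c[1]+230),126 if nm=='yellow' else 120.5); v=X[:2]-np.array([599.2,234.7])
        print(nm,a[4],np.round(X[:2],1),'r',np.hypot(*v).round(1),'ang',np.degrees(np.arctan2(v[1],v[0])).round(1))
b=cv2.imread('pics/s%d.png'%(s['time']*100))[210:330,360:520]
cv2.imwrite('pics/lookc%d.png'%(s['time']*100),cv2.resize(b,(800,600),interpolation=cv2.INTER_CUBIC))
E
python3 look.py; ls pics
```

```text
21.95 [599.24923822 232.52969725 135.16727083] [ 1.79889021e+02 -9.76370447e-02 -1.30947770e+01] [-1.56880403 -3.70957676  4.87605198] [-0.56534567  0.53148273  0.31569766] 13.169959989108582
s2195.png
scene0.png
scene1.png
scene1c.png
scene2.png
scene2c.png
scene3.png
scene3c.png
scene4.png
scene4c.png
scenec.png
top0.png
top1.png
top3.png
top4.png
topc.pngTraceback (most recent call last):
  File "look.py", line 4, in <module>
    C=np.array([[atz('scene',(u,v),120)for u in range(390,500)]for v in range(230,330)]); im=im[230:330,390:500]
                 ~~~^^^^^^^^^^^^^^^^^^^
  File "h.py", line 11, in atz
    o,d=ray(n,px); return o+d*(z-o[2])/d[2]
        ~~~^^^^^^
  File "h.py", line 8, in ray
    c=vision.calibration(n); f=240/np.tan(np.radians(c['vfov'])/2); T=np.array(c['T'])
ValueError: time passes only in moves, steps and waits
```

send_rows --pt "0 0 0 0 0 -0.01" --pt "0 0 0 0 0 -0.02" --pt "0 0 0 0 0 -0.03" --pt "0 0 0 0 0 -0.03" --pt "0 0 0 0 0 -0.03" --pt "0 0 0 0 0 -0.03" --pt "0 0 0 0 0 -0.03" --pt "0 0 0 0 0 -0.03"

```text
time: 22.8
tool_pos: [599.3, 232.5, 135.2]
orientation: [179.9, -0.1, -14.7]
ft_force: [-1.3, -3.7, 5.4]
width: 12.9
finger_force: 59.7
```

```bash
sed -i 's/^def ray/import functools\ncal=functools.cache(vision.calibration)\ndef ray/; s/c=vision.calibration(n)/c=cal(n)/' h.py; python3 look.py; ls pics/look*
```

```text
22.8 [599.26093212 232.47498881 135.17264264] [ 1.79896456e+02 -9.64354574e-02 -1.46975248e+01] [-1.32213525 -3.71616139  5.3651218 ] [-0.56097418  0.57931709  0.22909144] 12.850696996968674
green 8 [644.4 223.9] r 46.5 ang -13.5
red 1 [564.1 181.7] r 63.5 ang -123.6
red 16 [569. 188.] r 55.6 ang -122.9
red 1 [564.1 274.6] r 53.2 ang 131.3
red 10 [569.5 283.9] r 57.4 ang 121.1
red 1 [572.3 178.6] r 62.3 ang -115.7
red 2 [579.  292.2] r 61.0 ang 109.3
red 12 [596.7 178.1] r 56.6 ang -92.5
red 8 [588.7 290.7] r 57.0 ang 100.6
red 1 [604.1 170.3] r 64.6 ang -85.6
red 5 [611.4 174.1] r 61.8 ang -78.6
red 8 [629.7 199.5] r 46.6 ang -49.1
yellow 1 [566.2 188.9] r 56.4 ang -125.7
yellow 1 [569.  274.6] r 50.1 ang 127.1
yellow 1 [571.7 284.4] r 56.8 ang 119.0
yellow 2 [595.7 171.7] r 63.1 ang -93.2
yellow 1 [601. 170.] r 64.8 ang -88.4
yellow 12 [610.7 172.3] r 63.4 ang -79.6
yellow 15 [631.7 226.8] r 33.5 ang -13.6
pics/lookc2280.png
```

View picture.

View pics/lookc2280.png

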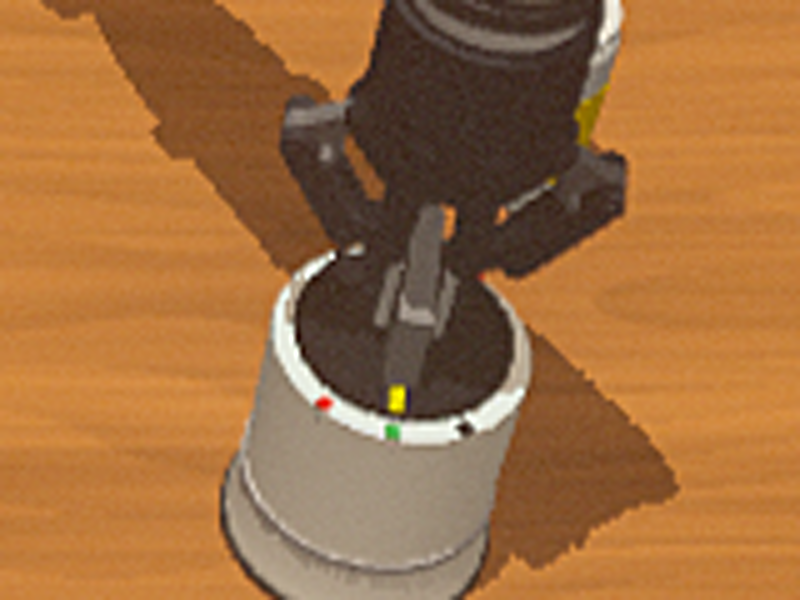

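send_rows --pt "0 0 0 0 0 -0.005" --pt "0 0 0 0 0 -0.01" --pt "0 0 0 0 0 -0.015" --pt "0 0 0 0 0 -0.015" --pt "0 0 0 0 0 -0.015" --pt "0 0 0 0 0 -0.015" --pt "0 0 0 0 0 -0.015" --pt "0 0 0 0 0 -0.015"

```text
time: 23.65
tool_pos: [599.3, 232.5, 135.2]
orientation: [179.9, -0.1, -15.5]
ft_force: [-2.4, -2.5, 5.5]
width: 13.2
finger_force: 59.7
```

```bash
python3 look.py | grep -v red
python3 - <<'E'
from m import *
p,d=snap('scene'); C=cloud('scene',d); im=p.astype(int)
cop=(d>0)&(im[...,0]>im[...,2]+50)&(C[...,2]>217)&(C[...,2]<250)&(np.hypot(C[...,0]-503,C[...,1]+221)<70)
print('bail',line(C[cop]))
for t in ('can','cup','jar'): print(t,[np.round(atz('scene',r['centre'],0)) for r in vision.landmark_of('scene',t)[:1]])
E
```

```text
23.65 [599.25899834 232.49364273 135.19658428] [ 1.79898002e+02 -9.97019554e-02 -1.55442560e+01] [-2.42112947 -2.45034774  5.51821448] [-0.54604363  0.56094324  0.24829591] 13.233648485156106
green 8 [644.4 223.9] r 46.5 ang -13.5
yellow 2 [570.3 275.4] r 49.9 ang 125.4
yellow 10 [610.6 172.7] r 63.1 ang -79.6
yellow 14 [631.4 226.3] r 33.2 ang -14.6
bail (array([ 513.5, -220.4]), 'mean', array([ 503.8, -218.3]), 'ang', np.float64(85.5), 'len', np.float64(97.4), np.float64(78.1), 'z', np.float64(225.9), 230)
can [array([388., 346.,   0.])]
cup [array([472., 286.,   0.])]
jar [array([652.,  16.,   0.])]
```

Pointer at the green mark (about 0.62 rad), lid flush, pail still on the hook, bystanders untouched. Handing in.

```bash
python3 -c "
from station import job
print(job.finish_job())"
```

```text
the job is handed in; nothing more can be done
None
```

I handed the job in at about 24 s: the pail hangs on the hook, the lid sits flush and is still gripped at half-turn (about 0.62 rad, pointer at the green mark), and the arm never went near the can, cup or jar; the verdict was not shown.

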